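Isolate the test kiln and hold its sprung lid at the venting mark

TASK

The little bench kiln is hot and has to be vented. First make it dead: pull the red-handled fuse carrier out of the fuse box, leaving the grey one in, and set it down in the blue tray without dropping it. Then lift the kiln's sprung lid by its wooden handle until the black pointer on its side stands level with the yellow clip on the arc, without going well past the clip, and finish while still holding it steady there: let go and it would snap shut; leave the clip and everything else on the bench where they are.

Things in the scene. Friction and masses are not known exactly. Their poses are not given: they have to be found in the camera images.
- kiln: Bench-top test kiln in bare sheet metal, fixed: 300 mm deep (own x), 320 mm wide (own y), rim at 155 mm, lid top at 205 mm. Origin on the bench under its middle. Own -x is the front (controller panel, overhung by the lid's handle), own +x the back (hinge, springs). Arc, yellow clip and the lid's pointer are on its own +y side, away from the robot.
- lid (a joint): Angle of the kiln lid (rad): 0 shut, growing as the front is lifted. The lid weighs about 0.85 kg and coil springs pull it shut: with its weight, lifting at the handle takes about 7 to 11 N. It drops shut if let go.
- lid_hinge (a point): Middle of the lid's hinge line: 150 mm behind the kiln's middle (own +x), 155 mm above the bench. The hinge axis is level, along the kiln's own y. Axes turn with the lid: x forward-to-back along the lid, z square to the lid.
- lid_handle (a point): Middle of the wooden handle bar of the lid, on the bar's axis: round, 16 mm diameter, 132 mm long, lying along the kiln's own y between two steel brackets; 355 mm in front of the hinge line and 25 mm above it with the lid shut (so 180 mm above the bench). The gap between bar and the lid's front face is 47 mm. Axes turn with the lid.
- lid_pointer (a point): Tip of the black pointer on the lid's own +y side, 200 mm in front of the hinge line and at its height when the lid is shut (y 183 mm from the lid's middle). It turns with the lid; its axes turn with the lid.
- vent_clip (a joint): Angle at which the yellow clip is set on the arc (rad), on the same scale as joint lid: the pointer is level with the middle of the clip when joint lid equals this value. Lies between 0.16 and 0.40. The clip is held by friction and is not to be moved.
- clip_mark (a point): Point on the middle of the yellow clip (a block 34 x 12 x 18 mm with a thumb screw) where the pointer's tip should stand: 200 mm from the hinge line. Clip half-width 9 mm, which is 0.045 rad. Own z is square to the radius, upward in opening direction.
- fuse_box: Grey metal fuse box bolted to the bench, 120 x 210 x 62 mm high, origin on the bench under its middle, with two ways 48 mm either side of its middle along own y. Each way is a straight vertical socket in its top, 24 mm deep, in which sprung contacts grip the carrier.
- kiln_carrier: The kiln's fuse carrier, 0.11 kg, in either way, axes as the box: black flange 34 x 52 x 10 mm on the box top, RED grip 14 mm thick (own x), 42 mm wide (own y), 10 to 50 mm above the origin; blade 16 x 34 mm reaching 24 mm below. Origin: middle of the flange's underside, 62 mm up when seated. Sprung contacts hold it with about 10 N against a straight upward pull; clear of the socket 24 mm up.
- fan_carrier: Same carrier with a GREY grip, for the extractor fan, in the other way. Must stay seated.
- tray: Empty blue plastic tray, fixed, 120 (own x) x 180 (own y) x 28 mm high, wall 4 mm, floor 4 mm thick. Origin on the bench under its middle.
- mug: Blue mug, 84 mm across, 88 mm high, standing loose; bystander. Origin at its foot.
- glaze_jar: White jar with green cap, 72 mm across, 100 mm high, loose; bystander. Origin at its foot.
- test_tiles: Stack of glaze test tiles, 75 x 75 x 32 mm, loose; bystander. Origin under its middle.
- kiln_prop: Tan kiln prop, a post 40 mm across and 52 mm high, loose; bystander. Origin at its foot.
- bisque_bowl: Terracotta bowl, 104 mm across, 45 mm high, loose; bystander. Origin at its foot.
- cone_plaque: Clay strip 22 x 100 x 14 mm with three thin upright cones, 67 mm high in all, loose; bystander. Origin under its middle.
- brush: Glaze brush lying on the bench, loose; bystander. Origin under its middle.

How it is judged:
By the outcome, as a careful person would: the job done as asked, in the order asked, and still so for the second after the job is handed in, while the arm keeps its last pose, push and grip.
It also fails if it takes over 48 s, if anything falls off the work surface, if the arm or the gripper's body presses on something with over 40 N, if the wrist force passes 120 N, or if a joint passes its speed limit or range.

ROBOT

A 6-joint arm with a two-finger parallel gripper is mounted at the origin on the work surface. World frame = base frame: x ahead of the robot, y to its left, z up, the work surface at z = 0. Lengths are in mm, angles in rad, forces in N, time in s.
With the tool pointing down it reaches from about 275 to 750 mm from the base axis. Payload 10.2 kg.
Tool frame: the origin (TCP) lies at the very end of the fingers, on their centre line; the grasp point (between the pads) lies 19 mm behind it; z points along the fingers, y is the line along which they close (so a half turn about z gives the same grasp; the last joint's range is limited). The gripper opens to 85 mm and grips with 20 to 120 N. Pads are 22 mm wide; open, the fingers measure 114 mm over their backs; the gripper's body (76 mm by 85 mm) begins 54 mm behind the grasp point. The pads swing forward as they close: fully open they stand 13 mm farther back than shut.
Start: joints at [-1.391, 0.313, 1.498, -0, 1.331, -0.223], TCP at [205.786, -482.994, 231.294] pointing down, gripper open.
Joint ranges: [-2.94, 2.94], [-0.97, 2.17], [0.19, 2.56], [-1.23, 4.37], [0.02, 3.11], [-2.88, 2.88]. Speed limits (rad/s): [2.39, 2.39, 3.01, 3.14, 3.14, 3.14].

INTERFACE

Orientations are given as a unit quaternion [w, x, y, z].
In Python, from rig import * gives the robot as it stands. The module is installed in compiled form; this text tells all that it offers.
- The arm moves only by the shell command python3 -m crank 'ROWS' [FORCE]. ROWS is JSON, a list that holds one entry, the list of rows, each a list of 7 numbers: the shift along the tool's x, y, z in units of 25 mm (1.0 is 25 mm), then the turn, a rotation vector about the tool's x, y, z in units of 8 degrees (1.0 is 8 degrees), then the finger opening in mm, from 0 to 85.4. A call has exactly 8 rows; each row shifts and turns the commanded pose from where the row before left it, along the tool's axes as they then stand; what a row does not reach is not made up. A row lasts 1/10 s, in which the tool goes at most 50 mm and 8.59 degrees, less where a joint would pass 70% of its speed; a pose out of reach is approached as far as the arm can. A call is refused whole if a number of a shift passes 1 or a number of a turn 1, either way. A call with a gripper value outside its range is refused whole. The fingers move at their own pace and stop on an object; FORCE is the grip in N (left out, the last holds). Time passes only in rows, so rows that do not move let the fingers close, or fill a call up. It gives the time, the measured TCP pose, the force, the opening and the grip force at its end, in the units of the state.
- sense(): the state, without advancing time (a new reading comes with each control period).
- capture(name): name is "scene" or "side" or "wrist"; returns the picture (400x640x3 uint8, blue, green, red); there is no depth.
- camera_model(name): a dict with "fx", "fy", "cx", "cy" (pixels), "k1" (the pictures are not rectified: a ray, as slopes to the right and down, at radius r is drawn at 1 + k1 r^2 times it, then the intrinsics apply), "world_from_camera" (4x4, takes a point from camera to world coordinates); the wrist camera has in their place "T_tool_cam" (4x4, takes a point from camera to tool coordinates, whose origin is the TCP and whose axes are the flange's). Camera axes: x right, y up, looking along -z (the intrinsics and any distortion apply to the point x, -y, -z); pixel columns grow to the right and rows downward; lengths in mm; the calibration is good to about 2 mm. A picture is of the moment at which its call begins: read the wrist's pose just before it. camera_model takes no time and is no camera call.
- finish_job(): hands the job in; it is judged then, once.
The state is a dict: "time_s": time; "joints": joint angles; "dq": joint speeds; "tau": joint torques, N m; "eef_pos": TCP position; "ee_rot": TCP orientation; "force": force on the tool from outside, world axes, zero at the start; "wrist_torque": the same for the moment, N m; "grip_width": opening from 0.0 (shut) to 1.0 (fully open); "grip_force": force on a finger pad.
Only numpy, scipy, OpenCV 4.12 (cv2) and the standard library are available. Lean on these libraries where they do the work, as an engineer would, in place of code of your own. Each camera call takes 0.05 s, during which the arm holds its last target. There are 200 camera calls.

## Working session

There is one attempt and no reset: what is moved stays moved. The work goes in short steps, Python scripts to look and compute and a shell command to move; the robot and the scene stay as the last step left them, time stands still between calls to the robot, and variables do not carry over. Pictures are saved under pics/ and viewed, at most 10 in all, crops included, and the job is handed in when it is done.

```bash
mkdir -p pics; cat > h.py <<'E'
from rig import *
import numpy as np, cv2
from scipy.spatial.transform import Rotation as R
def pose():
    s=sense(); q=s["ee_rot"]; T=np.eye(4); T[:3,:3]=R.from_quat([q[1],q[2],q[3],q[0]]).as_matrix(); T[:3,3]=s["eef_pos"]; return s,T
def cam(name,T=None):
    m=camera_model(name); M=np.array(m["world_from_camera"]) if "world_from_camera" in m else T@np.array(m["T_tool_cam"]); return m,M
def ray(mM,u,v):
    m,M=mM; xd=(u-m["cx"])/m["fx"]; yd=(v-m["cy"])/m["fy"]; x,y=xd,yd
    for _ in range(20):
        f=1+m["k1"]*(x*x+y*y); x,y=xd/f,yd/f
    d=M[:3,:3]@np.array([x,-y,-1.]); return M[:3,3],d/np.linalg.norm(d)
def onz(mM,u,v,z):
    o,d=ray(mM,u,v); return o+d*(z-o[2])/d[2]
def tri(a,ua,b,ub):
    o1,d1=ray(a,*ua); o2,d2=ray(b,*ub)
    A=np.stack([d1,-d2],1); t=np.linalg.lstsq(A,o2-o1,rcond=None)[0]
    p,q=o1+t[0]*d1,o2+t[1]*d2; return (p+q)/2,np.linalg.norm(p-q)
def proj(mM,p):
    m,M=mM; c=np.linalg.inv(M)@np.r_[p,1]; x,y=c[0]/-c[2],-c[1]/-c[2]; f=1+m["k1"]*(x*x+y*y)
    return np.array([m["cx"]+m["fx"]*x*f,m["cy"]+m["fy"]*y*f])
E
python3 - <<'E'
from h import *
np.set_printoptions(precision=3,suppress=True)
s,T=pose(); print(s["time_s"],T)
for n in("scene","side","wrist"):
    cv2.imwrite(f"pics/{n}0.png",capture(n)); m,M=cam(n,T); print(n,m["fx"],m["k1"],M[:3,3],-M[:3,2])
E
```

```text
0.0 [[   0.92     0.392   -0.     205.764]
 [   0.392   -0.92     0.001 -482.73 ]
 [   0.      -0.001   -1.     230.754]
 [   0.       0.       0.       1.   ]]
scene 399.95114415458005 -0.08929924983534826 [1323.512  371.288 1310.645] [-0.552 -0.231 -0.801]
side 379.9005995572229 0.012776809336862696 [ 66.222 808.722 896.486] [ 0.389 -0.662 -0.641]
wrist 277.34191529931843 -0.030442156622776852 [ 280.686 -451.419  373.444] [-0.29  -0.125 -0.949]
```

View pics/scene0.png

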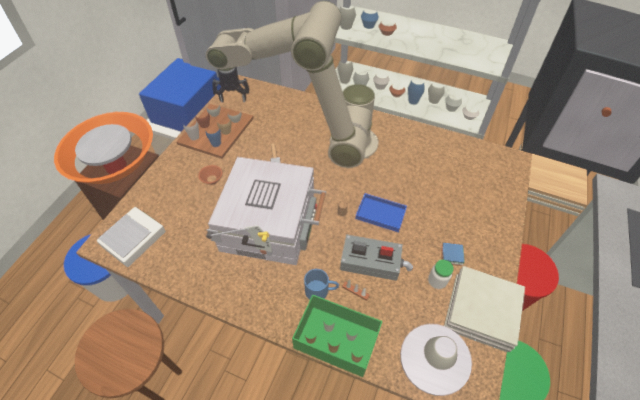

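View pics/side0.png

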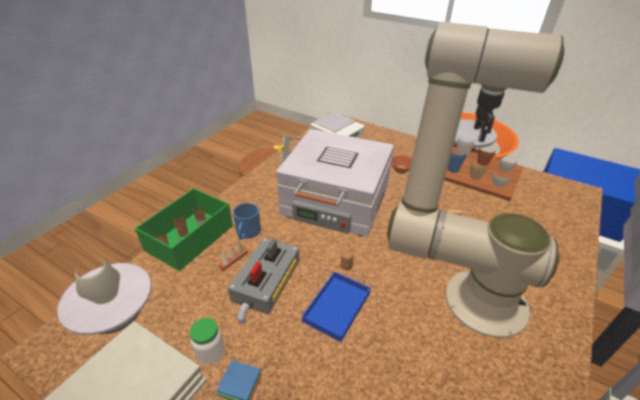

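The scene view shows the kiln at about (265,205), with its front and handle on the right (about (318,205)) and the yellow clip at (264,236). The fuse box is at (373,257), with the red grip at (386,253) and the grey one at (359,247). The blue tray is at (381,212). The side view has red at (256,272), grey at (272,248), the handle at (317,194), the tray at (337,305) and the clip at (281,148).

```bash
python3 - <<'E'
from h import *
np.set_printoptions(precision=1,suppress=True)
a=cv2.imread("pics/scene0.png");b=cv2.imread("pics/side0.png")
A=cam("scene");B=cam("side")
def mask(img,lo,hi,box,name,top=1):
    x0,y0,x1,y1=box; h=cv2.cvtColor(img[y0:y1,x0:x1],cv2.COLOR_BGR2HSV); m=cv2.inRange(h,lo,hi)
    cs,_=cv2.findContours(m,cv2.RETR_EXTERNAL,cv2.CHAIN_APPROX_NONE); cs=sorted(cs,key=cv2.contourArea)[-1:]
    c=cs[0]+[x0,y0]; M=cv2.moments(c); r=cv2.minAreaRect(c.astype(np.float32)); cen=np.array([M['m10'],M['m01']])/M['m00']
    print(name,cv2.contourArea(c),cen,cv2.boxPoints(r).round(1).tolist()); return cen,c
ra,_=mask(a,(0,150,90),(8,255,255),(370,235,402,268),"redA")
rb,_=mask(b,(0,150,70),(8,255,255),(235,250,275,295),"redB")
print("red tri",tri(A,ra,B,rb))
for n,C,i,bx in(("A",A,a,(345,185,415,235)),("B",B,b,(295,265,380,345))):
    t,c=mask(i,(105,150,50),(125,255,255),bx,"tray"+n); print(onz(C,*t,14))
    q=cv2.boxPoints(cv2.minAreaRect(c.astype(np.float32)))
    for p in q: print("  corner",onz(C,*p,28))
ya,_=mask(a,(22,150,120),(34,255,255),(245,220,285,255),"yelA")
yb,_=mask(b,(22,150,120),(34,255,255),(265,135,300,165),"yelB")
print("yel",tri(A,ya,B,yb))
c1=cv2.resize(a[150:275,195:415],None,fx=3.6,fy=3.6,interpolation=cv2.INTER_CUBIC)[:, :792]
cv2.imwrite("pics/c1.png",c1)
c2=cv2.resize(b[125:300,225:400],None,fx=3.4,fy=3.4,interpolation=cv2.INTER_CUBIC); cv2.imwrite("pics/c2.png",c2)
E
```

```text
redA 26.5 [386.8 249. ] [[381.20001220703125, 251.6999969482422], [382.1000061035156, 246.5], [392.29998779296875, 248.1999969482422], [391.3999938964844, 253.39999389648438]]
redB 126.0 [255.5 272.1] [[246.5, 277.8999938964844], [256.20001220703125, 261.0], [264.6000061035156, 265.79998779296875], [254.89999389648438, 282.70001220703125]]
red tri (array([562.1, 319. ,  96.5]), np.float64(3.7743415254679067))
trayA 8.0 [386.6 220.2] [[382.0, 218.0], [387.5, 212.5], [393.5, 218.5], [388.0, 224.0]]
[382.  274.4  14. ]
  corner [388.9 255.7  28. ]
  corner [354.7 268.1  28. ]
  corner [373.8 298.4  28. ]
  corner [407.4 285.9  28. ]
trayB 2229.0 [336.4 305.6] [[301.70001220703125, 318.79998779296875], [333.1000061035156, 267.29998779296875], [370.0, 289.79998779296875], [338.6000061035156, 341.29998779296875]]
[349.6 246.4  14. ]
  corner [402.2 338.8  28. ]
  corner [420.6 142.5  28. ]
  corner [290.6 159.2  28. ]
  corner [288.1 344.1  28. ]Traceback (most recent call last):
  File "<stdin>", line 17, in <module>
  File "<stdin>", line 8, in mask
IndexError: list index out of range
```

```bash
python3 - <<'E'
import cv2,numpy as np
a=cv2.imread("pics/scene0.png");b=cv2.imread("pics/side0.png")
cv2.imwrite("pics/c1.png",cv2.resize(a[160:280,205:415],None,fx=3.8,fy=3.8,interpolation=cv2.INTER_CUBIC))
cv2.imwrite("pics/c2.png",cv2.resize(b[130:310,225:400],None,fx=3.3,fy=3.3,interpolation=cv2.INTER_CUBIC))
E
```

```text
(no output)
```

View pics/c1.png

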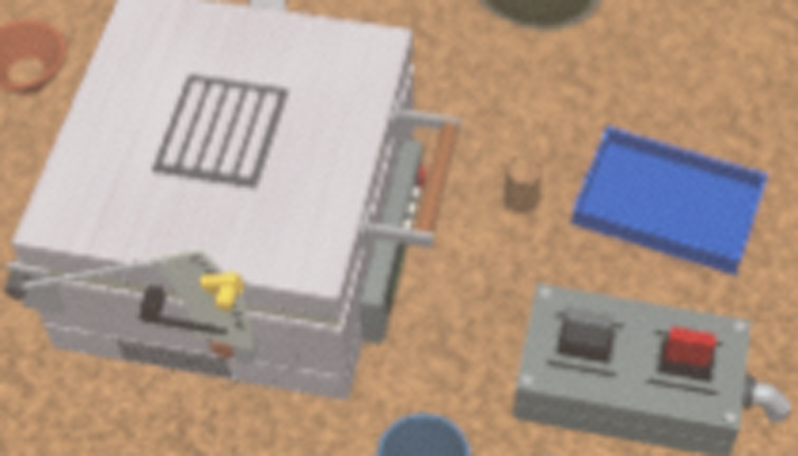

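View pics/c2.png

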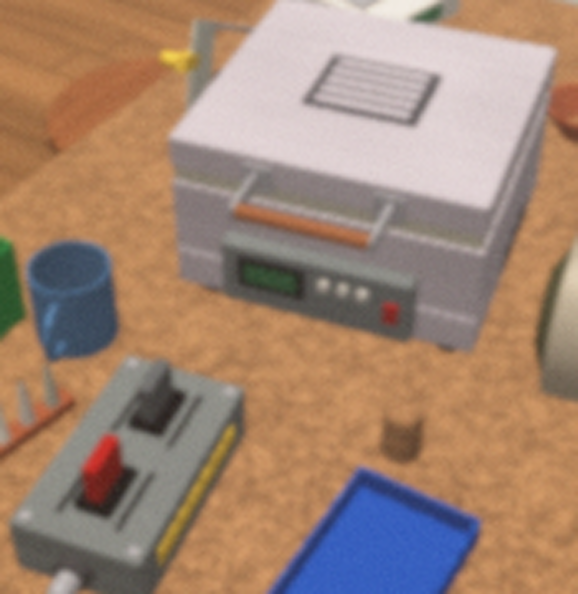

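The crops show that the lid's bar runs from (449,124) to (427,230) in c1, and from (236,210) to (370,240) in c2. Red and grey grips stand up in their flanges. The lid corners and box corners are clear.

```bash
python3 - <<'E'
from h import *
np.set_printoptions(precision=1,suppress=True)
A=cam("scene");B=cam("side")
s=lambda x,y:(205+x/3.8-.4,160+y/3.8-.4); d=lambda x,y:(225+x/3.3-.35,130+y/3.3-.35)
L=dict(bar_near=((449,124),(370,240)),bar_far=((427,230),(236,210)),lid_nf=((411,31),(487,208)),lid_ff=((338,297),(172,138)),lid_fb=((14,243),(278,2)),lid_nb=((122,0),(553,46)),
 box_nL=((540,287),(134,360)),box_nR=((748,320),(18,520)),box_fr=((748,320),(155,570)),
 clip=((222,287),(180,60)),red=((688,352),(103,470)),redtop=((690,338),(104,445)),grytop=((587,325),(158,368)),tray1=((611,128),(478,522)),tray2=((765,175),(0,0)),tray3=((574,222),(364,472)),tray4=((738,272),(0,0)))
for k,(p,q) in L.items():
    z=28 if 'tray' in k else 205 if 'lid' in k else 62 if 'box' in k else 180 if 'bar' in k else 112
    print(k,*tri(A,s(*p),B,d(*q)),"A@z",z,onz(A,*s(*p),z)[:2],"B",onz(B,*d(*q),z)[:2])
E
```

```text
bar_near [474.4  37.5 182.7] 0.7547070074594157 A@z 180 [472.   36.3] B [476.  35.]
bar_far [598.7  67.1 185.3] 2.7329102959550498 A@z 180 [594.3  64.4] B [602.8  63.3]
lid_nf [395.6 -35.3 204. ] 0.24974595545878883 A@z 205 [396.3 -35. ] B [395.1 -33.8]
lid_ff [702.5  26.1 201.6] 0.8130169801711458 A@z 205 [704.7  27.6] B [699.3  29.5]
lid_fb [ 764.1 -261.8  200.4] 5.850288801962264 A@z 205 [ 764.3 -262.2] B [ 759.  -250.1]
lid_nb [ 460.5 -326.9  201.4] 9.59932710068535 A@z 205 [ 468.  -319.8] B [ 458.3 -329.1]
box_nL [595.6 196.5 125.7] 55.6183124252485 A@z 62 [538.6 160.5] B [642.8 180. ]
box_nR [557.8 385.1 131.8] 55.376732375720316 A@z 62 [497.5 359.3] B [608.5 377.5]
box_fr [489.1 356.1  52.3] 7.083119334598618 A@z 62 [497.5 359.3] B [483.3 357.7]
clip [749.8 -57.  232.3] 3.439406893363404 A@z 112 [ 684.5 -106.6] B [ 873.4 -210.9]
red [568.2 315.7  86.5] 2.710712004149229 A@z 112 [584.6 318.1] B [552.1 329.9]
redtop [568.3 312.6 112.8] 6.415283077379054 A@z 112 [569.7 315.4] B [568.1 308.7]
grytop [587.3 218.2 109. ] 10.829696861399611 A@z 112 [592.6 223.3] B [584.4 214.4]
tray1 [295.  154.9  28.4] 1.7197489062739177 A@z 28 [295.4 155.6] B [294.9 153.6]
tray2 [634.4 317.1 483.6] 63.92576307972637 A@z 28 [293.2 327.3] B [1267.4 -313.4]
tray3 [413.4 152.1  12.1] 11.557627435954002 A@z 28 [428.7 159.8] B [405.7 157.6]
tray4 [680.7 302.5 451.5] 108.66718341887196 A@z 28 [423.7 334.2] B [1267.4 -313.4]
```

```bash
cat >> h.py <<'E'
def plan(wps,grip,Rt=None):
    """wps: list of (pos, Rmatrix or None, nrows); prints one typical row per block of constant rate"""
    s,T=pose(); p=T[:3,3].copy(); Rc=R.from_matrix(T[:3,:3])
    for tgt,Rg,n in wps:
        Rg=Rc if Rg is None else R.from_matrix(Rg); rv=(Rc.inv()*Rg).as_rotvec()/n; dp=(np.array(tgt,float)-p)/n
        for i in range(n):
            t=Rc.inv().apply(dp)/25; w=np.degrees(rv)/8
            print([round(float(x),2) for x in np.r_[t,w]]+[grip]); Rc=Rc*R.from_rotvec(rv)
        p=np.array(tgt,float)
def down(ydeg):
    c,s=np.cos(np.radians(ydeg)),np.sin(np.radians(ydeg)); y=np.array([c,s,0]); z=np.array([0,0,-1.]); return np.stack([np.cross(y,z),y,z],1)
E
python3 - <<'E'
from h import *
D=down(12)
s,T=pose(); R0=R.from_matrix(T[:3,:3]); rv=(R0.inv()*R.from_matrix(D)).as_rotvec(); f=lambda t:(R0*R.from_rotvec(rv*t)).as_matrix()
plan([((300,-290,320),f(.25),8),((395,-80,320),f(.5),8),((485,120,320),f(.75),8),((565,305,215),D,8)],85)
E
```

```text
[0.81, -0.7, -0.44, -0.0, -0.0, -0.31, 85]
[0.84, -0.67, -0.44, -0.0, -0.0, -0.31, 85]
[0.87, -0.63, -0.44, -0.0, -0.0, -0.31, 85]
[0.9, -0.59, -0.44, -0.0, -0.0, -0.31, 85]
[0.92, -0.55, -0.44, -0.0, -0.0, -0.31, 85]
[0.94, -0.51, -0.44, -0.0, -0.0, -0.31, 85]
[0.96, -0.47, -0.44, -0.0, -0.0, -0.31, 85]
[0.98, -0.43, -0.45, -0.0, -0.0, -0.31, 85]
[1.06, -0.45, 0.0, -0.0, -0.0, -0.31, 85]
[1.08, -0.4, 0.0, -0.0, -0.0, -0.31, 85]
[1.1, -0.35, 0.0, -0.0, -0.0, -0.31, 85]
[1.11, -0.31, 0.0, -0.0, -0.0, -0.31, 85]
[1.12, -0.26, 0.0, -0.0, -0.0, -0.31, 85]
[1.13, -0.21, 0.0, -0.0, -0.0, -0.31, 85]
[1.14, -0.16, 0.0, -0.0, -0.0, -0.31, 85]
[1.15, -0.11, 0.0, -0.0, -0.0, -0.31, 85]
[1.09, -0.06, 0.0, -0.0, -0.0, -0.31, 85]
[1.1, -0.01, 0.0, -0.0, -0.0, -0.31, 85]
[1.1, 0.03, 0.0, -0.0, -0.0, -0.31, 85]
[1.09, 0.08, 0.0, -0.0, -0.0, -0.31, 85]
[1.09, 0.13, 0.0, -0.0, -0.0, -0.31, 85]
[1.08, 0.17, 0.0, -0.0, -0.0, -0.31, 85]
[1.07, 0.22, 0.0, -0.0, -0.0, -0.31, 85]
[1.06, 0.27, 0.0, -0.0, -0.0, -0.31, 85]
[0.97, 0.27, 0.53, -0.0, -0.0, -0.31, 85]
[0.96, 0.31, 0.53, -0.0, -0.0, -0.31, 85]
[0.94, 0.35, 0.53, -0.0, -0.0, -0.31, 85]
[0.93, 0.39, 0.53, -0.0, -0.0, -0.31, 85]
[0.91, 0.43, 0.53, -0.0, -0.0, -0.31, 85]
[0.89, 0.47, 0.53, -0.0, -0.0, -0.31, 85]
[0.87, 0.51, 0.53, -0.0, -0.0, -0.31, 85]
[0.85, 0.55, 0.53, -0.0, -0.0, -0.31, 85]
```

```bash
python3 -m crank '[[[0.8,-0.7,-0.45,0,0,-0.3,60],[0.85,-0.65,-0.45,0,0,-0.3,60],[0.9,-0.65,-0.45,0,0,-0.3,60],[0.9,-0.6,-0.45,0,0,-0.3,60],[0.9,-0.55,-0.45,0,0,-0.3,60],[0.95,-0.5,-0.45,0,0,-0.3,60],[0.95,-0.45,-0.45,0,0,-0.3,60],[1,-0.45,-0.45,0,0,-0.3,60]]]'
python3 -m crank '[[[1,-0.45,0,0,0,-0.3,60],[1,-0.4,0,0,0,-0.3,60],[1,-0.35,0,0,0,-0.3,60],[1,-0.3,0,0,0,-0.3,60],[1,-0.25,0,0,0,-0.3,60],[1,-0.2,0,0,0,-0.3,60],[1,-0.15,0,0,0,-0.3,60],[1,-0.1,0,0,0,-0.3,60]]]'
python3 -m crank '[[[1,-0.05,0,0,0,-0.3,60],[1,0,0,0,0,-0.3,60],[1,0.05,0,0,0,-0.3,60],[1,0.1,0,0,0,-0.3,60],[1,0.15,0,0,0,-0.3,60],[1,0.2,0,0,0,-0.3,60],[1,0.2,0,0,0,-0.3,60],[1,0.25,0,0,0,-0.3,60]]]'
python3 -m crank '[[[1,0.3,0,0,0,-0.35,60],[1,0.3,0,0,0,-0.35,60],[1,0.35,0,0,0,-0.35,60],[1,0.4,0,0,0,-0.35,60],[1,0.45,0.3,0,0,-0.35,60],[1,0.5,0.5,0,0,-0.35,60],[1,0.5,0.5,0,0,-0.35,60],[1,0.55,0.5,0,0,-0.35,60]]]'
python3 - <<'E'
from h import *
s,T=pose(); cv2.imwrite("pics/w1.png",capture("wrist")); np.save("w1.npy",T); print(np.round(T,3),s["time_s"])
E
```

```text
time_s: 0.95
eef_pos: [301.7, -289.4, 321.6]
ee_rot: [-0.0, 0.932, 0.361, -0.0]
force: [0.6, 0.8, 0.5]
grip_width: 0.702
grip_force: 0.0
time_s: 1.75
eef_pos: [386.8, -98.9, 321.2]
ee_rot: [-0.0, 0.859, 0.512, -0.0]
force: [0.3, -0.2, -0.3]
grip_width: 0.7
grip_force: 0.0
time_s: 2.55
eef_pos: [477.0, 82.0, 321.1]
ee_rot: [-0.0, 0.762, 0.648, -0.0]
force: [0.1, -0.1, 0.6]
grip_width: 0.701
grip_force: 0.0
time_s: 3.35
eef_pos: [558.5, 283.4, 275.4]
ee_rot: [-0.0, 0.621, 0.784, -0.0]
force: [0.5, -0.8, 0.2]
grip_width: 0.701
grip_force: 0.0
[[-2.28000e-01  9.74000e-01 -1.00000e-03  5.58526e+02]
 [ 9.74000e-01  2.28000e-01 -0.00000e+00  2.83432e+02]
 [-0.00000e+00 -1.00000e-03 -1.00000e+00  2.75411e+02]
 [ 0.00000e+00  0.00000e+00  0.00000e+00  1.00000e+00]] 3.35
```

View pics/w1.png

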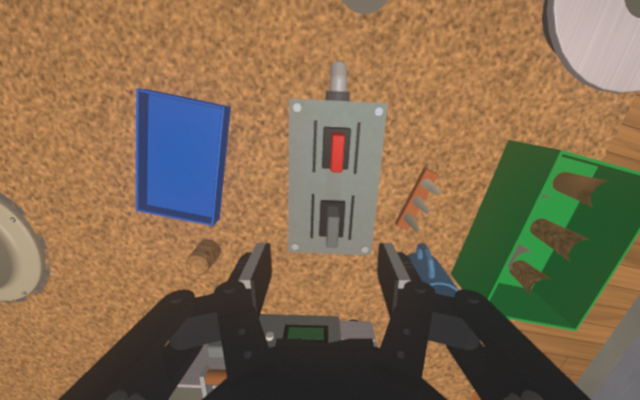

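Wrist view: red grip at about (338,152), grey grip at (333,225), box top corners at (290,100), (386,103), (289,251) and (373,254), tray corners at (138,90), (229,105), (215,223) and (137,210).

```bash
python3 - <<'E'
from h import *
np.set_printoptions(precision=1,suppress=True)
T=np.load("w1.npy"); W=cam("wrist",T); A=cam("scene");B=cam("side"); a=cv2.imread("pics/w1.png"); print("cam",W[1][:3,3])
h=cv2.cvtColor(a,cv2.COLOR_BGR2HSV)
m=cv2.inRange(h,(0,170,80),(8,255,255))[120:185,320:360]
for r in range(0,65,4):
    x=np.where(m[r])[0]
    if len(x): print(r+120,x.min()+320,x.max()+320,h[r+120,int(x.mean())+320,2])
for n,u,v,z in(("boxTL",290,100,62),("TR",386,103,62),("BL",289,251,62),("BR",373,254,62),("tray1",138,90,28),("t2",229,105,28),("t3",215,223,28),("t4",137,210,28)): print(n,onz(W,u,v,z))
for p in([568,313,112],[588,218,112],[578,265,62]): print(p,proj(W,p),proj(A,p),proj(B,p))
E
```

```text
cam [540.3 362.2 418.1]
136 332 343 205
140 332 343 217
144 332 343 217
148 332 343 215
152 332 342 215
156 331 342 213
160 331 342 212
164 331 341 209
168 331 341 206
boxTL [498.6 358.   62. ]
TR [613.3 381.5  62. ]
BL [536.9 154.3  62. ]
BR [656.9 177.5  62. ]
tray1 [293.6 325.   28. ]
t2 [415.9 332.9  28. ]
t3 [416.3 155.8  28. ]
t4 [296.4 149.4  28. ]
[568, 313, 112] [338.3 155.9] [385.7 247.9] [255.2 265.5]
[588, 218, 112] [335.1 235.1] [358.1 243.6] [270.8 241.4]
[578, 265, 62] [335.  185.9] [370.2 253. ] [264.8 264.9]
```

```bash
python3 -m crank '[[[0.6,0.3,0.8,0,0,0.1,44],[0.56,0.3,0.8,0,0,0.1,44],[0,0,0.9,0,0,0,44],[0,0,0.9,0,0,0,44],[0,0,0.9,0,0,0,44],[0,0,0.9,0,0,0,44],[0,0,0.6,0,0,0,44],[0,0,0.4,0,0,0,44]]]'
python3 - <<'E'
from h import *
s,T=pose(); print(np.round(T,3)); print(T[:3,:3].T@(np.array([566.7,315,79])-T[:3,3])/25)
E
```

```text
time_s: 4.2
eef_pos: [566.1, 313.8, 119.7]
ee_rot: [-0.001, 0.633, 0.774, -0.001]
force: [0.9, -0.3, 0.4]
grip_width: 0.521
grip_force: 0.0
[[-1.99000e-01  9.80000e-01 -2.00000e-03  5.66076e+02]
 [ 9.80000e-01  1.99000e-01 -1.00000e-03  3.13775e+02]
 [-0.00000e+00 -2.00000e-03 -1.00000e+00  1.19688e+02]
 [ 0.00000e+00  0.00000e+00  0.00000e+00  1.00000e+00]]
[0.04341819 0.0376894  1.62742993]
```

```bash
python3 -m crank '[[[0.04,0.03,0.6,0,0,0,44],[0,0,0.6,0,0,0,44],[0,0,0.4,0,0,0,30],[0,0,0,0,0,0,5],[0,0,0,0,0,0,5],[0,0,0,0,0,0,5],[0,0,0,0,0,0,5],[0,0,0,0,0,0,5]]]' 70
python3 - <<'E'
from h import *
s,T=pose(); print(T[:3,3],s["force"],s["wrist_torque"],s["grip_width"]*85.4,s["grip_force"])
E
```

```text
time_s: 5.0
eef_pos: [566.9, 315.0, 81.0]
ee_rot: [-0.0, 0.633, 0.774, -0.0]
force: [0.7, -0.3, -8.0]
grip_width: 0.154
grip_force: 69.0
[566.90717518 314.95708275  81.03786077] [ 0.71965404 -0.26070421 -7.98083709] [-0.07292697  0.04984926 -0.03816986] 13.143653602452337 68.983633518219
```

```bash
python3 -m crank '[[[0,0,-0.15,0,0,0,5],[0,0,-0.25,0,0,0,5],[0,0,-0.35,0,0,0,5],[0,0,-0.5,0,0,0,5],[0,0,-0.6,0,0,0,5],[0,0,-0.6,0,0,0,5],[0,0,-0.4,0,0,0,5],[0,0,-0.1,0,0,0,5]]]'
python3 -c "
from h import *
cv2.imwrite('pics/side2.png',capture('side')[130:330,180:420])"
```

```text
time_s: 5.8
eef_pos: [568.0, 315.4, 157.7]
ee_rot: [0.001, 0.633, 0.774, 0.002]
force: [-0.2, 0.0, -1.2]
grip_width: 0.152
grip_force: 70.5
```

View pics/side2.png

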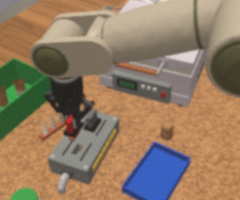

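The red carrier is held in the fingers above the box (crop (72,125)), and the grey one is still seated at (90,125). Next I carry it to the tray.

```bash
python3 -m crank '[[[-0.1,-0.5,0,0,0,0,5],[-0.1,-0.8,0,0,0,0,5],[-0.15,-1,0,0,0,0,5],[-0.15,-1,0,0,0,0,5],[-0.15,-1,0,0,0,0,5],[-0.15,-1,0,0,0,0,5],[-0.15,-1,0.2,0,0,0,5],[-0.15,-1,0.4,0,0,0,5]]]'
python3 -m crank '[[[-0.15,-0.8,0.5,0,0,0,5],[0,-0.6,0.5,0,0,0,5],[0,-0.2,0.6,0,0,0,5],[0,0,0.7,0,0,0,5],[0,0,0.7,0,0,0,5],[0,0,0.4,0,0,0,5],[0,0,0.1,0,0,0,5],[0,0,0,0,0,0,5]]]'
python3 - <<'E'
from h import *
np.set_printoptions(precision=2,suppress=True)
s,T=pose(); print(T,s["force"],s["time_s"])
E
```

```text
time_s: 6.65
eef_pos: [393.0, 251.5, 140.1]
ee_rot: [0.0, 0.633, 0.774, 0.001]
force: [0.3, -0.3, -1.4]
grip_width: 0.154
grip_force: 70.5
time_s: 7.45
eef_pos: [355.4, 240.2, 52.6]
ee_rot: [-0.0, 0.633, 0.774, -0.0]
force: [0.3, -0.3, -0.5]
grip_width: 0.152
grip_force: 70.5
[[ -0.2    0.98  -0.   355.39]
 [  0.98   0.2   -0.   240.22]
 [ -0.    -0.    -1.    52.6 ]
 [  0.     0.     0.     1.  ]] [ 0.25 -0.25 -0.55] 7.45
```

```bash
python3 -m crank '[[[0,0,0.06,0,0,0,5],[0,0,0.04,0,0,0,5],[0,0,0.04,0,0,0,5],[0,0,0.04,0,0,0,5],[0,0,0.02,0,0,0,5],[0,0,0,0,0,0,5],[0,0,0,0,0,0,5],[0,0,0,0,0,0,5]]]'
python3 -c "
from h import *
s,T=pose();print(s['force'],T[2,3])"
```

```text
time_s: 8.25
eef_pos: [355.3, 240.2, 47.6]
ee_rot: [0.0, 0.633, 0.774, 0.0]
force: [-0.6, 0.6, -1.2]
grip_width: 0.155
grip_force: 70.5
[-0.55236543  0.58930579 -1.17036475] 47.585326014688825
```

```bash
python3 -m crank '[[[0,0,0.04,0,0,0,5],[0,0,0,0,0,0,5],[0,0,0.02,0,0,0,5],[0,0,0,0,0,0,5],[0,0,0.02,0,0,0,5],[0,0,0,0,0,0,5],[0,0,0,0,0,0,5],[0,0,0,0,0,0,5]]]'
python3 -c "
from h import *
s,T=pose();print(s['force'],T[2,3])"
```

```text
time_s: 9.05
eef_pos: [355.3, 240.2, 45.9]
ee_rot: [0.0, 0.633, 0.774, 0.0]
force: [-1.5, -0.6, 5.2]
grip_width: 0.153
grip_force: 71.6
[-1.51442799 -0.55074463  5.23261594] 45.91201307298949
```

```bash
python3 -m crank '[[[0,0,-0.02,0,0,0,5],[0,0,0,0,0,0,14],[0,0,0,0,0,0,16],[0,0,0,0,0,0,19],[0,0,0,0,0,0,24],[0,0,0,0,0,0,32],[0,0,0,0,0,0,40],[0,0,0,0,0,0,44]]]' 20
python3 -m crank '[[[0,0,-0.1,0,0,0,44],[0,0,-0.3,0,0,0,44],[0,0,-0.6,0,0,0,44],[0,0,-0.9,0,0,0,44],[0,0,-1,0,0,0,44],[0,0,-1,0,0,0,44],[0,0,-1,0,0,0,44],[0,0,-1,0,0,0,44]]]'
python3 - <<'E'
from h import *
s,T=pose(); np.save("w2.npy",T); w=capture("wrist"); cv2.imwrite("pics/w2.png",w); sd=capture("side"); cv2.imwrite("pics/side3.png",sd); cv2.imwrite("pics/scene3.png",capture("scene"))
o=np.zeros((400,800,3),np.uint8); o[:,:400]=w[:,120:520]; o[:,400:]=cv2.resize(sd[130:330,210:410],None,fx=2,fy=2); cv2.imwrite("pics/m2.png",o); print(T.round(2),s["joints"])
E
```

```text
time_s: 9.85
eef_pos: [355.3, 240.2, 46.0]
ee_rot: [-0.0, 0.633, 0.774, -0.0]
force: [-0.1, 0.2, -0.7]
grip_width: 0.517
grip_force: 0.0
time_s: 10.65
eef_pos: [355.1, 240.1, 195.3]
ee_rot: [0.0, 0.633, 0.774, 0.0]
force: [-0.1, -0.8, -0.4]
grip_width: 0.514
grip_force: 0.0
[[-2.0000e-01  9.8000e-01  0.0000e+00  3.5510e+02]
 [ 9.8000e-01  2.0000e-01  0.0000e+00  2.4014e+02]
 [ 0.0000e+00  0.0000e+00 -1.0000e+00  1.9526e+02]
 [ 0.0000e+00  0.0000e+00  0.0000e+00  1.0000e+00]] [ 3.19865536e-01  1.34354163e-01  1.82215540e+00 -7.46195577e-06
  1.18436636e+00  1.19483883e-01]
```

View pics/m2.png

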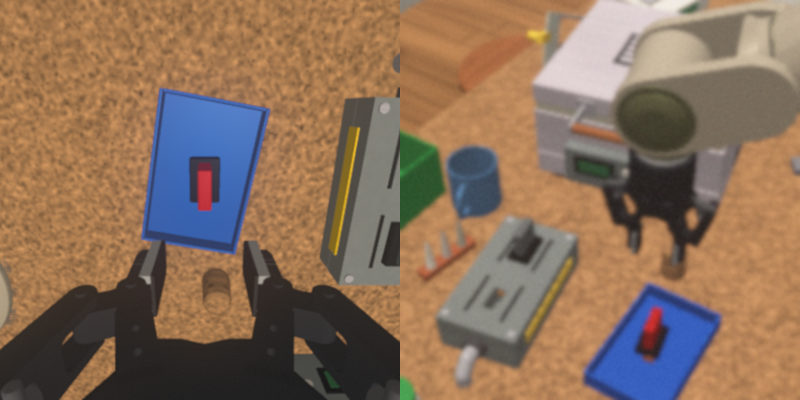

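The red carrier stands upright in the tray (wrist panel (205,185)), and the grey one is still in its box. Now on to the handle.

```bash
python3 - <<'E'
from h import *
s=lambda x,y:(205+x/3.8-.4,160+y/3.8-.4); d=lambda x,y:(225+x/3.3-.35,130+y/3.3-.35)
print(tri(cam("scene"),s(420,142),cam("side"),d(413,277)))
plan([((537,51,290),down(-77.7),16)],44)
E
```

```text
(array([452.10060441,  -4.64326903, 114.35599269]), np.float64(7.609613475515809))
[-0.55, 0.35, -0.24, 0.0, -0.0, 0.7, 44]
[-0.52, 0.4, -0.24, 0.0, -0.0, 0.7, 44]
[-0.48, 0.45, -0.24, 0.0, -0.0, 0.7, 44]
[-0.43, 0.5, -0.24, 0.0, -0.0, 0.7, 44]
[-0.38, 0.53, -0.24, 0.0, -0.0, 0.7, 44]
[-0.33, 0.57, -0.24, 0.0, -0.0, 0.7, 44]
[-0.27, 0.6, -0.24, 0.0, -0.0, 0.7, 44]
[-0.21, 0.62, -0.24, 0.0, -0.0, 0.7, 44]
[-0.15, 0.64, -0.24, 0.0, -0.0, 0.7, 44]
[-0.09, 0.65, -0.24, 0.0, -0.0, 0.7, 44]
[-0.02, 0.66, -0.24, 0.0, -0.0, 0.7, 44]
[0.04, 0.65, -0.24, 0.0, -0.0, 0.7, 44]
[0.1, 0.65, -0.24, 0.0, -0.0, 0.7, 44]
[0.17, 0.63, -0.24, 0.0, -0.0, 0.7, 44]
[0.23, 0.61, -0.24, 0.0, -0.0, 0.7, 44]
[0.29, 0.59, -0.24, 0.0, -0.0, 0.7, 44]
```

```bash
python3 -m crank '[[[-0.55,0.35,-0.4,0,0,0.7,44],[-0.5,0.4,-0.4,0,0,0.7,44],[-0.5,0.45,-0.4,0,0,0.7,44],[-0.45,0.5,-0.4,0,0,0.7,44],[-0.4,0.55,-0.4,0,0,0.7,44],[-0.35,0.55,-0.3,0,0,0.7,44],[-0.25,0.6,-0.3,0,0,0.7,44],[-0.2,0.6,-0.3,0,0,0.7,44]]]'
python3 -m crank '[[[-0.15,0.65,-0.2,0,0,0.7,44],[-0.1,0.65,-0.2,0,0,0.7,44],[0,0.65,-0.2,0,0,0.7,44],[0.05,0.65,-0.1,0,0,0.7,44],[0.1,0.65,-0.1,0,0,0.7,44],[0.15,0.65,-0.1,0,0,0.7,44],[0.25,0.6,0,0,0,0.7,44],[0.3,0.6,0,0,0,0.7,44]]]'
python3 - <<'E'
from h import *
s,T=pose(); np.save("w3.npy",T); w=capture("wrist"); cv2.imwrite("pics/w3.png",w); sc=capture("scene"); cv2.imwrite("pics/scene4.png",sc)
o=np.zeros((400,800,3),np.uint8); o[:,:480]=w[:,80:560]; o[:,480:]=cv2.resize(sc[200:280,240:304],None,fx=5,fy=5,interpolation=cv2.INTER_CUBIC); cv2.imwrite("pics/m3.png",o); print(T.round(3),s["joints"])
E
```

```text
time_s: 11.6
eef_pos: [445.4, 144.1, 265.5]
ee_rot: [-0.0, 0.881, 0.473, -0.001]
force: [-0.4, -0.2, -0.3]
grip_width: 0.512
grip_force: 0.0
time_s: 12.4
eef_pos: [536.6, 49.0, 287.6]
ee_rot: [-0.0, 0.995, 0.101, -0.001]
force: [0.6, -0.5, 0.1]
grip_width: 0.518
grip_force: 0.0
[[ 9.79000e-01  2.02000e-01 -2.00000e-03  5.36643e+02]
 [ 2.02000e-01 -9.79000e-01  0.00000e+00  4.90480e+01]
 [-2.00000e-03 -1.00000e-03 -1.00000e+00  2.87574e+02]
 [ 0.00000e+00  0.00000e+00  0.00000e+00  1.00000e+00]] [-1.26393603e-01  3.11618987e-01  1.35330568e+00  1.82548163e-05
  1.47847664e+00  1.24110747e+00]
```

View pics/m3.png

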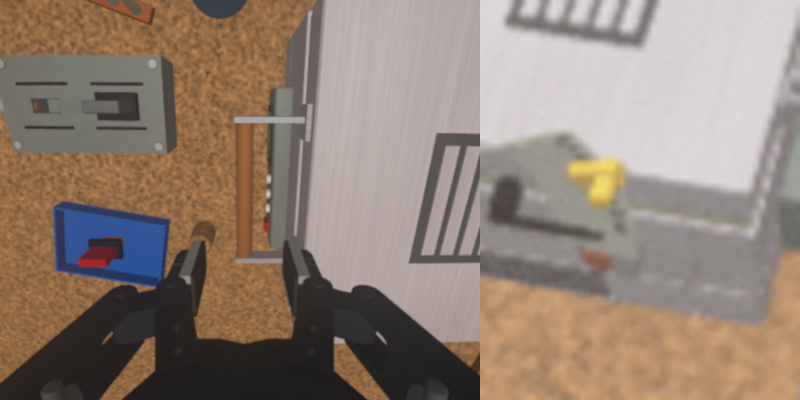

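Wrist view: the bar runs from (324,122) to (324,259), the lid's front edge is to the right at about (385,130), and the grey carrier is still seated. In the scene crop the yellow clip is around (262–266,233–240) px and the pointer tip is around (264,247).

```bash
python3 - <<'E'
from h import *
np.set_printoptions(precision=1,suppress=True)
T=np.load("w3.npy"); W=cam("wrist",T); A=cam("scene");B=cam("side"); w=cv2.imread("pics/w3.png"); 
h=cv2.cvtColor(w,cv2.COLOR_BGR2HSV); m=cv2.inRange(h,(3,110,60),(16,255,255))[115:265,305:340]
m=cv2.morphologyEx(m,cv2.MORPH_OPEN,np.ones((5,5)))
cs,_=cv2.findContours(m,0,1); c=max(cs,key=cv2.contourArea)+[305,115]; r=cv2.minAreaRect(c.astype(np.float32)); print(r); q=cv2.boxPoints(r)
q=q[np.argsort(q[:,1])]; e1,e2=q[:2].mean(0),q[2:].mean(0); p1,p2=onz(W,*e1,180),onz(W,*e2,180); mid=(p1+p2)/2; d=(p1-p2)[:2]
L=np.linalg.norm(d); yd=d/L; print(p1,p2,mid,"len",L,"yaw",np.degrees(np.arctan2(d[1],d[0])))
for yaw in (np.degrees(np.arctan2(d[1],d[0])),12.3):
    cy,sy=np.cos(np.radians(yaw)),np.sin(np.radians(yaw)); Y=np.array([cy,sy,0]); F=np.array([-sy,cy,0]); H=np.array([mid[0],mid[1],155])-355*F
    print(yaw,"hinge",H,"ptr",proj(A,H+200*F+183*Y),proj(B,H+200*F+183*Y))
    for t in np.arange(.16,.42,.04):
        print(round(t,2),[np.r_[proj(A,P),proj(B,P)] for P in [H+200*(np.cos(t)*F+[0,0,np.sin(t)])+183*Y]])
for n in("scene0","scene4","side0"):
    b=cv2.imread(f"pics/{n}.png"); x0,y0=(245,220) if 'c' in n else (265,135); hh=cv2.cvtColor(b[y0:y0+35,x0:x0+40],cv2.COLOR_BGR2HSV); k=cv2.inRange(hh,(20,110,90),(36,255,255)); ys,xs=np.where(k); print(n,len(xs),xs.mean()+x0,ys.mean()+y0,xs.min()+x0,xs.max()+x0,ys.min()+y0,ys.max()+y0)
    for yy in range(k.shape[0]): 
        if k[yy].any(): print(yy+y0,np.where(k[yy])[0].min()+x0,np.where(k[yy])[0].max()+x0)
E
```

```text
((322.0, 189.5), (149.0, 34.0), 90.0)
[608.1  64.8 180. ] [463.   35.1 180. ] [535.6  49.9 180. ] len 148.1037926422811 yaw 11.571378990543252
11.571378990543252 hinge [ 606.8 -297.9  155. ] ptr [264.2 246.3] [283.2 166.1]
0.16 [array([262.4, 241.2, 283. , 157.9])]
0.2 [array([261.7, 239.9, 283.1, 155.7])]
0.24 [array([260.9, 238.5, 283.2, 153.5])]
0.28 [array([260. , 237.1, 283.3, 151.2])]
0.32 [array([259.1, 235.7, 283.5, 149. ])]
0.36 [array([258. , 234.3, 283.7, 146.6])]
0.4 [array([256.8, 232.9, 283.9, 144.3])]
12.3 hinge [ 611.2 -296.9  155. ] ptr [264.7 246.9] [282.4 166.3]
0.16 [array([262.9, 241.8, 282.2, 158.1])]
0.2 [array([262.2, 240.5, 282.2, 156. ])]
0.24 [array([261.4, 239.1, 282.3, 153.7])]
0.28 [array([260.6, 237.8, 282.5, 151.5])]
0.32 [array([259.6, 236.4, 282.6, 149.2])]
0.36 [array([258.5, 235. , 282.8, 146.9])]
0.4 [array([257.3, 233.6, 283. , 144.5])]
scene0 63 263.1587301587302 235.28571428571428 258 268 232 240
232 259 266
233 258 267
234 258 267
235 259 268
236 260 267
237 262 266
238 262 266
239 262 265
240 262 265
scene4 64 263.078125 235.28125 258 268 232 240
232 259 266
233 258 267
234 258 267
235 258 268
236 260 267
237 262 266
238 262 266
239 262 265
240 262 265
side0 53 279.1698113207547 147.8490566037736 274 284 145 151
145 275 281
146 274 283
147 274 284
148 274 284
149 276 283
150 278 283
151 279 282
```

```bash
python3 - <<'E'
from h import *
np.set_printoptions(precision=2,suppress=True)
A=cam("scene");B=cam("side")
yaw=12.; cy,sy=np.cos(np.radians(yaw)),np.sin(np.radians(yaw)); Y=np.array([cy,sy,0]); F=np.array([-sy,cy,0]); H=np.array([536.5,49.5,155])-355*F
for n,a,b in(("block",(263,234),(281,148.3)),("blockhi",(263,234),(281,147.8)),("screw",(264,239.5),(275.5,146.8)),("all",(263.1,235.3),(279.2,147.8))):
    p,e=tri(A,a,B,b); v=p-H; f,y,z=v@F,v@Y,v[2]; print(n,p,e,"f",f,"y",y,"z",z,"ang",np.arctan2(z,f),"r",np.hypot(f,z))
for n,v in(("F",F),("Y",Y),("Z",[0,0,1])):
    P=H+195*F+185*Y+[0,0,75]; print(n,proj(A,P+10*np.array(v))-proj(A,P),proj(B,P+10*np.array(v))-proj(B,P),proj(A,P),proj(B,P))
E
```

```text
block [744.88 -59.96 230.45] 3.051853129308538 f 204.60449585192313 y 181.0683904658455 z 75.45081711017326 ang 0.3532925079600134 r 218.07298210785407
blockhi [745.25 -59.91 231.86] 1.9609666446473264 f 204.5744990236166 y 181.4425356921261 z 76.86240584345813 ang 0.35940036183768553 r 218.53730821717414
screw [761.96 -48.97 233.92] 3.0365411382990475 f 211.80825865901184 y 200.06139090580598 z 78.9172038548287 ang 0.3566543169061023 r 226.0324390445483
all [750.   -56.85 232.17] 2.751374709130861 f 206.5895998425202 y 186.72378229660623 z 77.16853665035825 ang 0.35748605281667944 r 220.53173425121904
F [3.   0.48] [-1.23  1.46] [260.06 235.03] [281.45 146.49]
Y [-0.83  2.58] [-2.73 -0.55] [260.06 235.03] [281.45 146.49]
Z [-0.37 -1.7 ] [-0.17 -2.6 ] [260.06 235.03] [281.45 146.49]
```

```bash
python3 -m crank '[[[0,-0.02,0.6,0,0,0,44],[0,0,0.8,0,0,0,44],[0,0,0.8,0,0,0,44],[0,0,0.8,0,0,0,44],[0,0,0.8,0,0,0,44],[0,0,0.7,0,0,0,44],[0,0,0.4,0,0,0,44],[0,0,0.16,0,0,0,44]]]' 20
python3 -m crank '[[[0,0,0,0,0,0,30],[0,0,0,0,0,0,20],[0,0,0,0,0,0,14],[0,0,0,0,0,0,8],[0,0,0,0,0,0,8],[0,0,0,0,0,0,8],[0,0,0,0,0,0,8],[0,0,0,0,0,0,8]]]' 30
python3 -c "
from h import *
s,T=pose();print(s['force'],s['wrist_torque'],T.round(3),s['grip_width']*85.4,s['grip_force'])"
```

```text
time_s: 13.3
eef_pos: [535.7, 50.4, 161.1]
ee_rot: [-0.0, 0.995, 0.104, -0.001]
force: [0.3, -0.4, 1.0]
grip_width: 0.518
grip_force: 0.0
time_s: 14.1
eef_pos: [536.9, 49.2, 162.8]
ee_rot: [0.001, 0.995, 0.103, 0.001]
force: [0.9, -5.7, 2.2]
grip_width: 0.175
grip_force: 29.3
[ 0.86681594 -5.73158735  2.2168928 ] [-0.76732357 -0.03866434 -0.07706006] [[ 9.79000e-01  2.06000e-01  2.00000e-03  5.36859e+02]
 [ 2.06000e-01 -9.79000e-01 -1.00000e-03  4.92480e+01]
 [ 1.00000e-03  2.00000e-03 -1.00000e+00  1.62837e+02]
 [ 0.00000e+00  0.00000e+00  0.00000e+00  1.00000e+00]] 14.92788515627745 29.32327151298523
```

```bash
python3 -m crank '[[[0,0,0,0,0,0,8],[0,0,0,0,0,0,8],[0,0,-0.12,0.06,0,0,8],[0,0.01,-0.24,0.12,0,0,8],[0,0.01,-0.32,0.16,0,0,8],[0,0.01,-0.32,0.16,0,0,8],[0,0.01,-0.32,0.16,0,0,8],[0,0.01,-0.32,0.16,0,0,8]]]' 80
cat > lid.py <<'E'
from h import *
np.set_printoptions(precision=3,suppress=True)
yaw=12.; cy,sy=np.cos(np.radians(yaw)),np.sin(np.radians(yaw)); Y=np.array([cy,sy,0]); F=np.array([-sy,cy,0]); H=np.array([536.8,49.4,155])-355*F
s,T=pose(); g=T[:3,3]-H-19*T[:3,2]; f,y,z=g@F,g@Y,g[2]
print(s["time_s"],"grasp f,y,z",f,y,z,"lid",np.arctan2(z,f)-np.arctan2(25,355),"r",np.hypot(f,z),"want",np.hypot(355,25),"tilt",np.arctan2(-T[2,1],-T[2,2]),s["force"],s["wrist_torque"],s["grip_width"]*85.4)
E
python3 lid.py
```

```text
time_s: 14.9
eef_pos: [537.4, 46.3, 202.6]
ee_rot: [-0.057, 0.993, 0.103, -0.006]
force: [5.4, -3.5, -9.9]
grip_width: 0.158
grip_force: 78.1
14.9 grasp f,y,z 349.641462668037 -0.08375246282180081 66.44578253847945 lid 0.11749386475862603 r 355.89913519675093 want 355.8791929854849 tilt 0.11431767867674726 [ 5.361 -3.51  -9.851] [-0.852 -0.903 -0.126] 13.488909569612005
```

```bash
python3 -m crank '[[[0,0.01,-0.32,0.16,0,0,8],[0,0.01,-0.32,0.16,0,0,8],[0,0.01,-0.32,0.16,0,0,8],[0,0.01,-0.32,0.16,0,0,8],[0,0.01,-0.32,0.16,0,0,8],[0,0.01,-0.32,0.16,0,0,8],[0,0.01,-0.24,0.12,0,0,8],[0,0,-0.12,0.06,0,0,8]]]'
python3 lid.py
python3 - <<'E'
from h import *
a=capture("scene");b=capture("side");cv2.imwrite("pics/scene5.png",a);cv2.imwrite("pics/side5.png",b)
o=np.zeros((480,800,3),np.uint8);f=lambda i:cv2.resize(i,(400,480),interpolation=cv2.INTER_CUBIC)
o[:,:400]=f(a[215:263,235:275]);o[:,400:]=f(b[130:178,260:300]);cv2.imwrite("pics/m5.png",o)
E
```

```text
time_s: 15.7
eef_pos: [539.8, 34.4, 258.2]
ee_rot: [-0.136, 0.985, 0.102, -0.014]
force: [5.7, -4.4, -12.0]
grip_width: 0.159
grip_force: 78.2
15.7 grasp f,y,z 334.57641595147646 -0.215338925310239 121.45446993007812 lid 0.2779109132976252 r 355.9389924929996 want 355.8791929854849 tilt 0.27345200957441895 [  5.659  -4.36  -11.993] [-1.144 -0.876 -0.235] 13.545193534632965
```

View pics/m5.png

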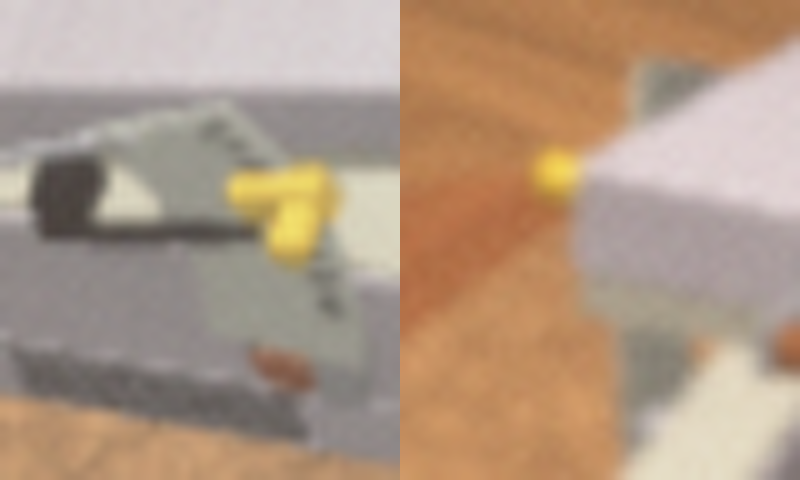

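Scene panel: the pointer line runs at about (258,238) px just under the clip's inner end (258.5,234), so it still needs to rise a little. In the side panel the lid hides the clip. I will raise it a bit more and compare the pointer and clip directly in averaged pictures.

```bash
python3 -m crank '[[[0,0.01,-0.16,0.08,0,0,8],[0,0.01,-0.2,0.1,0,0,8],[0,0.01,-0.2,0.1,0,0,8],[0,0.01,-0.2,0.1,0,0,8],[0,0,-0.1,0.05,0,0,8],[0,0,0,0,0,0,8],[0,0,0,0,0,0,8],[0,0,0,0,0,0,8]]]'
python3 lid.py
python3 - <<'E'
from h import *
np.set_printoptions(precision=2,suppress=True)
a=np.mean([capture("scene").astype(float) for _ in range(8)],0).astype(np.uint8); cv2.imwrite("pics/scene6.png",a)
A=cam("scene");B=cam("side")
yaw=12.; cy,sy=np.cos(np.radians(yaw)),np.sin(np.radians(yaw)); Y=np.array([cy,sy,0]); F=np.array([-sy,cy,0]); H=np.array([536.8,49.4,155])-355*F
P=lambda r,t,y=183:H+r*(np.cos(t)*F+np.array([0,0,np.sin(t)]))+y*Y
for t in(.278,.34,.36,.38,.40): print(t,"tip",proj(A,P(200,t)),"r150",proj(A,P(150,t)),"blk",proj(A,P(218,t)),proj(B,P(218,t)))
for n in("scene5","scene6"):
    i=cv2.imread(f"pics/{n}.png"); g=i[228:244,244:262].max(2); print(n); print(g)
cv2.imwrite("pics/m6.png",cv2.resize(a[220:256,235:275],(800,600)[:2] if 0 else (640,576),interpolation=cv2.INTER_CUBIC))
E
```

```text
time_s: 16.6
eef_pos: [541.1, 27.7, 278.4]
ee_rot: [-0.165, 0.981, 0.102, -0.017]
force: [5.1, -2.2, -11.3]
grip_width: 0.154
grip_force: 78.4
16.6 grasp f,y,z 326.686871369484 -0.2919612989961148 141.33104147827896 lid 0.33800004700086045 r 355.9477141526783 want 355.8791929854849 tilt 0.3329367312119247 [  5.065  -2.206 -11.252] [-1.234 -0.913 -0.35 ] 13.186703033756192
0.278 tip [260.09 237.81] r150 [246.56 237.76] blk [265.05 237.82] [280.41 152.63]
0.34 tip [258.54 235.66] r150 [245.35 236.17] blk [263.39 235.47] [280.69 148.7 ]
0.36 tip [257.99 234.97] r150 [244.92 235.66] blk [262.8  234.71] [280.81 147.42]
0.38 tip [257.42 234.27] r150 [244.48 235.15] blk [262.18 233.94] [280.93 146.13]
0.4 tip [256.82 233.57] r150 [244.02 234.63] blk [261.54 233.17] [281.07 144.83]
scene5
[[179 169 177 180 177 166 159 155 153 156 150 135 132 143 154 160 167 157]
 [157 149 148 156 159 156 154 151 154 154 152 145 145 138 130 143 163 166]
 [121 139 147 149 151 155 150 153 153 152 152 153 150 147 142 143 154 159]
 [ 95 133 167 164 156 153 154 154 155 153 153 152 152 153 148 137 137 148]
 [ 83 12
[... 1400 characters left out ...]
150 173 220 222 220 219]
 [146 150 149 145 144 140 124 111 109 110 110 112 116 129 166 185 187 184]
 [ 94  94  94  88  87  87  86  84  83  82  82  82  88  96 116 146 168 172]
 [100 100 103 106 106 114 113 118 113 102 102 102 111 131 136 146 157 172]
 [144 147 158 169 162 169 160 155 158 143 138 139 142 150 152 152 153 176]
 [147 148 154 159 155 161 164 165 180 162 152 152 151 152 152 153 153 172]
 [143 143 142 144 144 144 149 152 160 152 151 152 153 152 153 152 153 162]
 [142 141 142 142 141 142 142 143 144 144 149 151 152 152 152 153 152 154]
 [143 144 143 143 142 142 142 142 142 143 146 151 152 152 154 153 153 153]
 [143 143 144 144 144 144 143 143 144 143 145 150 152 154 152 152 152 151]]
```

View pics/m6.png

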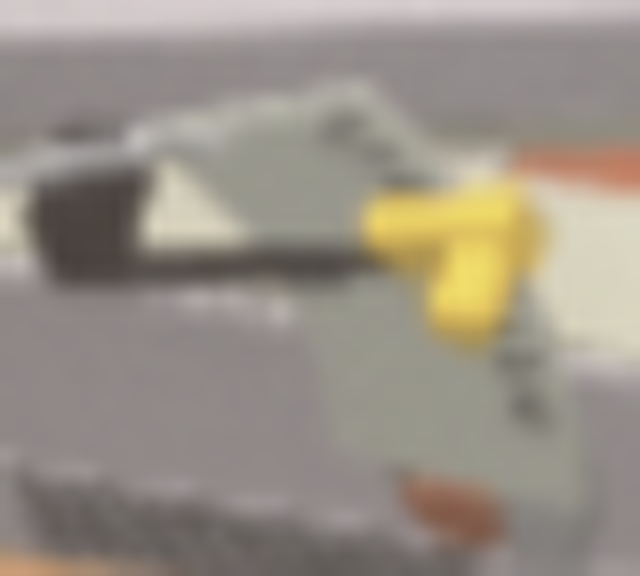

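The pointer (centre row 236.05 at column 256) agrees with the model at lid 0.335. The clip's axis sits about 1–1.6 px higher. Stereo gives a clip angle of 0.357 and collinearity gives about 0.37–0.38, so I aim for about 0.366.

```bash
python3 -m crank '[[[0,0,-0.1,0.05,0,0,8],[0,0.01,-0.14,0.07,0,0,8],[0,0,-0.12,0.06,0,0,8],[0,0,-0.06,0.03,0,0,8],[0,0,0,0,0,0,8],[0,0,0,0,0,0,8],[0,0,0,0,0,0,8],[0,0,0,0,0,0,8]]]'
python3 lid.py
python3 - <<'E'
from h import *
a=np.mean([capture("scene").astype(float) for _ in range(8)],0).astype(np.uint8); cv2.imwrite("pics/scene7.png",a)
print(a[228:244,246:268].max(2))
h0=cv2.imread("pics/scene4.png")
for n,i in(("0",h0),("7",a)):
    k=cv2.inRange(cv2.cvtColor(i[220:255,245:285],cv2.COLOR_BGR2HSV),(20,110,90),(36,255,255)); y,x=np.where(k); print(n,len(x),x.mean()+245,y.mean()+220)
E
```

```text
time_s: 17.8
eef_pos: [541.9, 24.0, 288.1]
ee_rot: [-0.179, 0.978, 0.102, -0.019]
force: [5.4, -3.8, -12.1]
grip_width: 0.158
grip_force: 78.5
17.8 grasp f,y,z 322.41448470448876 -0.3306278860769427 150.84983446269982 lid 0.36731288124769534 r 355.95894778005646 want 355.8791929854849 tilt 0.3622571874081647 [  5.422  -3.794 -12.099] [-1.329 -0.967 -0.338] 13.47183737317181
[[176 180 175 165 159 155 155 154 150 135 131 143 154 162 169 175 182 188
  183 183 189 191]
 [153 156 161 155 154 153 152 152 151 146 144 138 133 141 164 183 200 210
  207 208 203 195]
 [171 156 153 153 152 153 152 152 153 152 150 146 142 142 154 167 189 208
  216 215 200 196]
 [199 175 157 152 154 153 153 153 153 153 152 153 149 134 137 150 175 202
  222 224 220 216]
 [210 200 176 156 153 153 154 153 153 153 154 163 190 200 202 205 215 226
  233 234 231 218]
 [208 206 194 169 151 149 148 149 148 149 151 179 227 231 231 231 233 235
  236 236 232 210]
 [153 152 148 134 113 110 111 110 111 115 122 159 219 222 220 219 219 222
  224 223 217 201]
 [ 95  95  93  90  82  82  83  82  83  88  94 119 168 187 188 185 193 226
  232 230 216 199]
 [101 100 102 105 107 115 106 102 101 106 120 136 150 165 169 173 197 234
  238 236 220 196]
 [156 151 160 171 174 179 160 141 139 141 146 151 152 156 160 174 215 237
  239 233 214 178]
 [176 182 180 189 182 178 175 155 151 152 152 153 152 154 153 175 228 237
  237 229 200 163]
 [156 160 158 163 165 168 182 162 152 152 153 153 153 153 153 171 215 222
  223 217 180 157]
 [143 143 144 146 150 153 159 152 152 152 153 153 153 152 153 162 182 188
  189 180 146 146]
 [142 143 142 143 142 143 144 144 149 151 153 152 153 153 152 154 160 162
  164 158 144 147]
 [142 143 144 142 142 143 143 143 146 151 153 152 153 152 152 152 153 154
  153 146 126 127]
 [144 144 145 144 143 143 143 143 145 151 153 154 153 152 153 153 152 153
  153 149 137 130]]
0 64 263.078125 235.28125
7 66 263.1363636363636 235.21212121212122
```

```bash
python3 - <<'E'
from h import *
np.set_printoptions(precision=1,suppress=True)
for n in ("scene4","scene7"):
    a=cv2.imread(f"pics/{n}.png").astype(int); d=(a[...,1]+a[...,2])//2-a[...,0]
    print(n); print(d[229:243,255:270])
b=cv2.imread("pics/side0.png").astype(int); d=(b[...,1]+b[...,2])//2-b[...,0]; print(d[141:155,270:290])
A=cam("scene");B=cam("side")
yaw=12.; cy,sy=np.cos(np.radians(yaw)),np.sin(np.radians(yaw)); Y=np.array([cy,sy,0]); F=np.array([-sy,cy,0]); H=np.array([536.8,49.4,155])-355*F
for t in(.35,.38):
  c,s_=np.cos(t),np.sin(t); e=c*F+[0,0,s_]; n=-s_*F+[0,0,c]
  for r in(201,235):
    print(t,r,[np.r_[proj(A,Q),proj(B,Q)] for i in(-6,6) for j in(-9,9) for Q in [H+r*e+(183+i)*Y+j*n]])
E
```

```text
scene4
[[ 10   9  11   8  10  10   8   5   3   1   3   2   2   2   2]
 [ 12  11   9   9  11  11  10   9   6   5   6   8   4   2   2]
 [ 11  11  11  15  18  18  18  20  28  42  47  51  30   4   2]
 [ 10  12  23  60  83  84  81  78  86  95  98  98  69  25   6]
 [ 10  14  41 103 113 114 113 113 118 118 120 115  88  51  14]
 [ 11  15  42 104 110 109 107 107 110 112 111 105  94  71  27]
 [ 12  13  28  68  86  86  86  92 113 119 117 105  92  75  27]
 [ 12  11  14  30  56  70  74  94 119 122 119 110  86  69  16]
 [ 11  10  12  15  27  40  57 100 120 122 120 100  52  32   6]
 [ 10  11  11  11  13  20  52 111 121 122 113  84  28  11   4]
 [ 11  11  11  10  11  16  46 102 110 110 105  63  18  11   7]
 [ 10  10  11  12  11  14  31  73  83  87  78  38  13  10  10]
 [ 10  10  10   9  13  11  17  32  46  57  44  18  11  12  12]
 [  7  10   9  11  11  12  13  12  19  24  19  10   9  10  10]]
scene7
[[ 11  10  10  10  11  12  15  17  18  18  18  22  41  56  59]
 [ 11  10  10  10  10  12  13  15  18  22  22  28  49  51  54]
 [ 10  11  12  16  19  20  20  21  33  55  61  71  61  36  32]
 [ 12  12  23 
[... 1802 characters left out ...]
  66  65  64  67  65  67  62  45  30  19  14  13  14  14
   15  14]]
0.35 201 [array([260.3, 235.3, 284.2, 150.2]), array([257.8, 232.2, 284.7, 144.9]), array([259.3, 238.4, 280.9, 149.5]), array([256.8, 235.3, 281.4, 144.3])]
0.35 235 [array([269.4, 234.9, 280.1, 151.9]), array([267. , 231.7, 280.6, 146.6]), array([268.4, 238. , 276.8, 151.2]), array([266. , 234.8, 277.2, 145.9])]
0.38 201 [array([259.5, 234.3, 284.3, 148.4]), array([256.9, 231.1, 284.9, 143.1]), array([258.5, 237.4, 281.1, 147.8]), array([255.9, 234.2, 281.6, 142.5])]
0.38 235 [array([268.5, 233.7, 280.3, 149.8]), array([265.9, 230.5, 280.8, 144.4]), array([267.5, 236.8, 276.9, 149.2]), array([265. , 233.6, 277.4, 143.8])]
```

```bash
python3 -m crank '[[[0,0,-0.04,0.02,0,0,8],[0,0,-0.04,0.02,0,0,8],[0,0,0,0,0,0,8],[0,0,0,0,0,0,8],[0,0,0,0,0,0,8],[0,0,0,0,0,0,8],[0,0,0,0,0,0,8],[0,0,0,0,0,0,8]]]'
python3 lid.py
python3 -c "
from h import *
print(finish_job())"
```

```text
time_s: 19.0
eef_pos: [542.0, 23.3, 289.9]
ee_rot: [-0.182, 0.978, 0.102, -0.019]
force: [5.1, -3.6, -11.8]
grip_width: 0.155
grip_force: 78.5
19.0 grasp f,y,z 321.55774113862464 -0.3426063593042985 152.6323393818553 lid 0.37286884744595183 r 355.94383252326844 want 355.8791929854849 tilt 0.3677734088127749 [  5.104  -3.556 -11.751] [-1.253 -0.928 -0.295] 13.203314176392523
the job is handed in; nothing more can be done
None
```

Job handed in at 19.0 s: the red carrier stands upright in the blue tray, the grey one was left seated, and the lid is held steady at about 0.37 rad, level with the unmoved clip (my clip readings ranged from 0.355 to 0.38 rad).

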